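# Pack the short coupon and hold the twin spring clamp shut

### The job

A long and a short ceramic coupon lie loosely in the two lanes of the twin spring clamp; its one jaw must press both, so stand the steel packer that brings the short coupon up to the long one's length upright in the wide gap between the jaw and the short coupon, and let it go. Then press the clamp's lever fully down onto its stop, so that the jaw pushes both coupons flush against the end stop, and finish while still holding the lever down: it has no catch and springs open when released. Leave the caliper, petri dish, jog box and marker where they are.

Things in the scene. Friction and masses are not known exactly. Their poses are not given: they have to be found in the camera images.
- clamp: Fixed twin clamp, black base 176 x 96 x 10 mm. Origin on the cabinet top below the open jaw's face; x from lever to end stop, z up. Two lanes along x, centred at y = +20.5 and -20.5, 35 mm wide between 6 mm ribs, floor at z = 10, from the open jaw (x = 0) to the end stop (x = 80). Bearing (x -40 to -26) tops out at z = 41, lever bracket (x -73 to -39) at z = 70.
- end_stop: Fixed steel bar across the far ends of both lanes, 16 x 94 x 24 mm, which the coupons must lie flush against. Origin: bottom middle of the face they touch, at x = 80, z = 10 mm in the clamp's frame; axes as the clamp's.
- pad: The one jaw: steel bar 8 x 78 x 16 mm across both lanes, z = 17 to 33 mm, with a rounded insert at each lane's middle. Origin in its middle; insert tips 5 mm ahead, at clamp x = 0 with the lever up, 24 mm with it down and nothing in the way. Swivels 0.05 rad to press evenly. Its spring nose gives, so the lever reaches its stop on a 60 mm stack (about 20 N push).
- lever_angle (a joint): Clamp lever, rad: 0 up (open; a spring returns it), 0.70 fully down on its stop. Turns about a level axis parallel to the clamp's y, through clamp x = -56, z = 59 mm. Pressing down at the knob takes about 2 N at first, about 11 N near the stop.
- knob (a point): Black ball, 26 mm diameter, on the lever's end; this point is its centre, 85 mm from the lever's axis, in the clamp's middle plane (y = 0). Lever up: clamp x = -116, z = 119 mm, 45 degrees above level. Lever down: x = -141, z = 66 mm. It can be gripped across the clamp's y and swung down in an arc, or pressed from above.
- lever: The clamp's steel lever with its knob. Origin on its axis, at clamp x = -56, y = 0, z = 59 mm.
- coupon_long: Loose white ceramic coupon, 60 (x) x 33 x 16 mm, flat in one lane of the clamp. Origin: middle of its underside; x along the lane to the end stop. Starts 3 to 6 mm short of the end stop, leaving 14 to 17 mm to the open jaw.
- coupon_short: Loose white ceramic coupon, 42 (x) x 33 x 16 mm, flat in the other lane (either may be in either). Origin: middle of its underside; x along the lane to the end stop. Starts 12 to 15 mm short of the end stop, leaving 23 to 26 mm to the open jaw.
- packer_thick: Loose steel packer, block 18 (x, thickness) x 30 x 42 (z) mm with two cross holes, standing upright on the cabinet top. Origin: middle of its underside. 42 + 18 = 60 mm. Its top 15 mm stay clear above jaw and coupons when it stands in a lane.
- packer_thin: Loose steel packer like the other but only 12 mm thick (x) x 30 x 42 mm; too thin for this job. Origin: middle of its underside. The two packers may stand in either place.
- caliper: Digital caliper lying flat, 68 x 200 x 11 mm. Leave alone. Origin: middle of its underside.
- petri_dish: Clear petri dish, 69 mm across, 12 mm high. Leave alone. Origin: middle of its underside.
- jog_box: Small black control box with buttons, 53 x 68 x 39 mm. Leave alone. Origin: middle of its underside.
- marker: Black marker pen lying flat, 12 x 122 x 12 mm. Leave alone. Origin: middle of its underside.
Things that resemble listed ones, but are neither listed nor needed, are in the scene too. Leave any orange or red look-alike of the coupon_short alone.

How it is judged:
By the outcome, as a careful person would: the job done as asked, in the order asked, and still so for the second after the job is handed in, while the arm keeps its last pose, push and grip.
It also fails if it takes over 42 s, if anything falls off the work surface, if the arm or the gripper's body presses on something with over 40 N, if the wrist force passes 120 N, or if a joint passes its speed limit or range.

### The arm

A 6-joint arm with a two-finger parallel gripper is mounted at the origin on a cart in front of the work surface, level with it; the furniture and walls round the work are solid. World frame = base frame: x ahead of the robot, y to its left, z up, the work surface at z = 0. Lengths are in m, angles in rad, forces in N, time in s.
With the tool pointing down it reaches from about 0.325 to 0.775 m from the base axis. Payload 9.3 kg.
Tool frame: the origin (TCP) lies midway between the tips of the shut fingers; the grasp point (between the pads) lies manip.grip_point_offset behind it (manip.grip_point_offset is the distance from the TCP to the grasp point, in m); z points along the fingers, y is the line along which they close (so a half turn about z gives the same grasp; the last joint's range is limited). The gripper opens to 85 mm and grips with 20 to 120 N. Pads are 22 mm wide; open, the fingers measure 114 mm over their backs; the gripper's body (76 mm by 85 mm) begins 54 mm behind the grasp point. The pads swing forward as they close: fully open they stand 13 mm farther back than shut.
Start: joints at [1.16, 0.259, 0.021, 1.334, 0, 1.418], TCP at [0.14, 0.532, 0.231] pointing down, gripper open.
Joint ranges: [-3.04, 3.04], [-0.91, 1.82], [-1.04, 1.36], [-1.92, 1.95], [-1.52, 1.45], [-3.14, 3.14]. Speed limits (rad/s): [2.22, 2.22, 2.79, 3.14, 3.14, 3.14].

### API

Orientations are given as a unit quaternion [w, x, y, z].
In Python, from bench import manip gives the robot as it stands. Calls block until the motion is done:
- manip.move_ptp(position, orientation): joint-space move of the TCP to a pose.
- manip.movel(position, rot=None, vel=0.15, f_stop=None): straight line of the TCP; rot=None keeps the orientation; vel is the mean speed in m/s. With f_stop (N) it stops when the force on the tool has changed by that much, and returns True; else False.
- manip.set_joints(angles): joint-space move.
- manip.gripper_to(opening, force=None): opening from 0.0 (shut) to 1.0 (fully open); force is the grip in N (None keeps the last); returns when the fingers have stopped.
- manip.hold(seconds).
- manip.solve_ik(position, orientation): joint angles nearest the present ones, or None.
- manip.camera(name): name is "side" or "top"; returns a dict with "frame" (420x560x3 uint8, red, green, blue), "fx", "fy", "cx", "cy" (pixels), "eye" and "rotation" of the camera in the world. Camera axes: x right, y down, z forward; pixel columns grow to the right and rows downward; lengths in m; the calibration is good to about 2 mm. A picture is of the moment at which its call begins. There is no depth.
A pose or a line that the arm cannot do raises manip.PlanningError and nothing moves.
- manip.job_done(): hands the job in; it is judged then, once.
Readings, each from a call of its own:
- manip.get_time_s(): time.
- manip.get_joint_positions(): joint angles.
- manip.get_dq(): joint speeds.
- manip.get_effort(): joint torques, N m.
- manip.get_position(): TCP position.
- manip.get_eef_rot(): TCP orientation.
- manip.get_force(): force on the tool from outside, world axes, zero at the start.
- manip.get_moment(): the same for the moment, N m.
- manip.get_grip_width(): opening from 0.0 (shut) to 1.0 (fully open).
- manip.get_grasp_force(): force on a finger pad.
Only numpy, scipy, OpenCV 4.12 (cv2) and the standard library are available. Lean on these libraries where they do the work, as an engineer would, in place of code of your own. Each camera call takes 0.05 s, during which the arm holds its last target. There are 200 camera calls.

## Working session

There is one attempt and no reset: what is moved stays moved. The work goes in short steps, each a Python script; the robot and the scene stay as the last script left them, time stands still between calls to the robot, and variables do not carry over. Pictures are saved under pics/ and viewed, at most 10 in all, crops included, and the job is handed in when it is done.

```bash
mkdir -p pics; ls; python3 - <<'E'
from bench import manip
import cv2,numpy as np,pickle
d={}
for n in("top","side"):
    c=manip.camera(n);d[n]=c
    cv2.imwrite(f"pics/{n}0.png",cv2.cvtColor(c["frame"],cv2.COLOR_RGB2BGR))
    print(n,c["fx"],c["fy"],c["cx"],c["cy"],c["eye"],np.round(c["rotation"],4).tolist())
pickle.dump(d,open("cams0.pkl","wb"))
print(manip.grip_point_offset,manip.get_time_s(),manip.get_eef_rot())
E
```

```text
pics
top 479.4036029779507 479.4036029779507 274.21204672808847 208.76799262281213 [0.44458727 0.0240948  1.21198668] [-0.036, 0.7123, -0.7006, 0.0218]
side 421.4684210544675 421.4684210544675 276.25717577733 208.9008343247487 [ 0.2047793  -0.83765507  0.57319334] [-0.508, 0.845, -0.1363, 0.0971]
0.0187 0.1 [-1.69235030e-04  1.28536974e-01  9.91704525e-01 -5.93587678e-04]
```

View pics/top0.png

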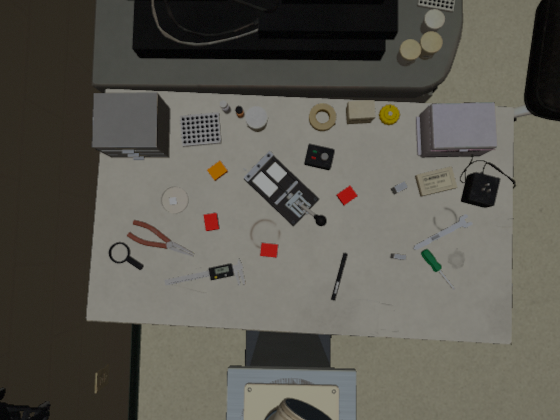

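View pics/side0.png

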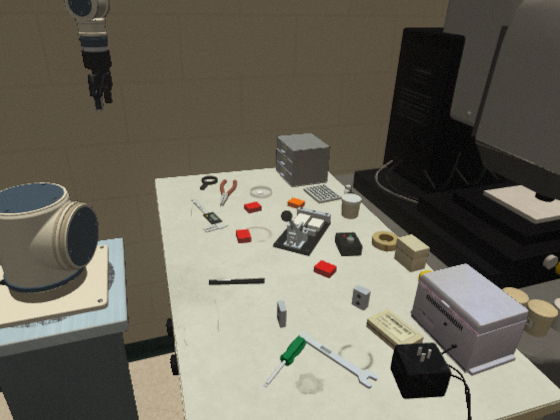

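Top view: clamp with its end stop near (258,160) and knob at (320,220). The two packer candidates are at (399,188) and (398,257) in the top view, which match (361,297) and (282,314) in the side view. Next I'll enlarge both.

```bash
cat > h.py <<'E'
import numpy as np,cv2
from scipy.spatial.transform import Rotation as R
def rot(c): q=np.array(c["rotation"]); return R.from_quat(np.r_[q[1:],q[0]]).as_matrix()
def ray(c,u,v): 
    d=rot(c)@np.array([(u-c["cx"])/c["fx"],(v-c["cy"])/c["fy"],1]); return d/np.linalg.norm(d)
def onz(c,u,v,z):
    d=ray(c,u,v); e=np.array(c["eye"]); return e+d*(z-e[2])/d[2]
def tri(cs,ps):
    A=0;b=0
    for c,p in zip(cs,ps):
        d=ray(c,*p);M=np.eye(3)-np.outer(d,d);A=A+M;b=b+M@np.array(c["eye"])
    X=np.linalg.solve(A,b)
    return X,[float(np.linalg.norm((np.eye(3)-np.outer(ray(c,*p),ray(c,*p)))@(X-c["eye"]))) for c,p in zip(cs,ps)]
def proj(c,X):
    p=rot(c).T@(np.asarray(X)-c["eye"]); return np.array([c["fx"]*p[0]/p[2]+c["cx"],c["fy"]*p[1]/p[2]+c["cy"]])
def crop(c,u0,v0,w,h,s): return cv2.resize(cv2.cvtColor(c["frame"][v0:v0+h,u0:u0+w],cv2.COLOR_RGB2BGR),None,fx=s,fy=s,interpolation=cv2.INTER_CUBIC)
E
python3 - <<'E'
import pickle,cv2,numpy as np
from h import *
d=pickle.load(open("cams0.pkl","rb"));t,s=d["top"],d["side"]
for n,p in (("A",((399,188),(361,297))),("B",((398,257),(282,314)))): print(n,tri((t,s),p), onz(t,*p[0],.04))
im=np.zeros((600,800,3),np.uint8)
def put(c,x,y,*a):
    k=crop(c,*a); im[y:y+k.shape[0],x:x+k.shape[1]]=k
put(t,0,0,235,142,100,95,6)
put(t,600,0,385,175,33,25,6)
put(t,600,150,385,244,33,25,6)
put(s,600,300,345,278,33,35,4)
put(s,600,440,266,296,33,35,4)
cv2.imwrite("pics/crop1.png",im)
im=crop(s,265,195,80,60,10);cv2.imwrite("pics/crop2.png",im)
E
```

```text
A (array([ 0.60056677, -0.26173998,  0.02121268]), [0.0019305090925175782, 0.001930509092517599]) [ 0.59636754 -0.25635607  0.04      ]
B (array([ 0.43028618, -0.25891414,  0.0198848 ]), [0.002632319428070652, 0.0026323194280706967]) [ 0.42807873 -0.2532859   0.04      ]
```

View pics/crop1.png

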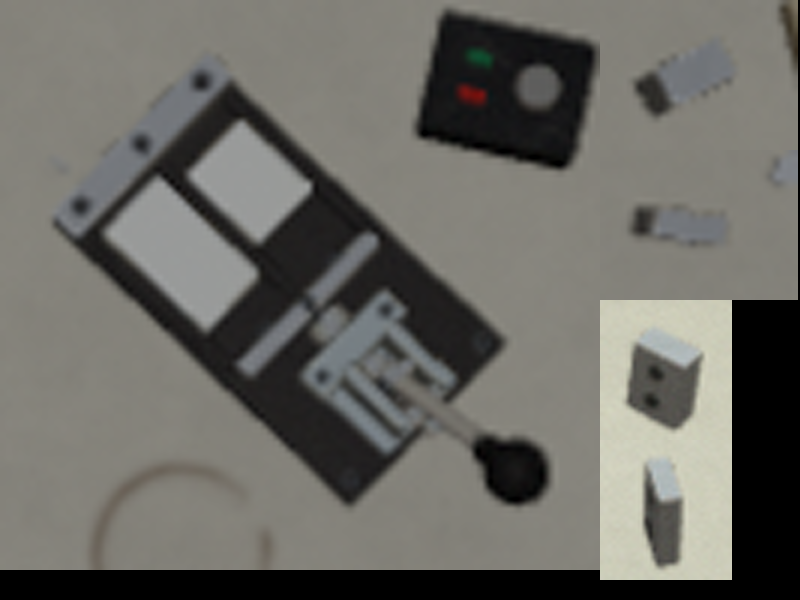

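View pics/crop2.png

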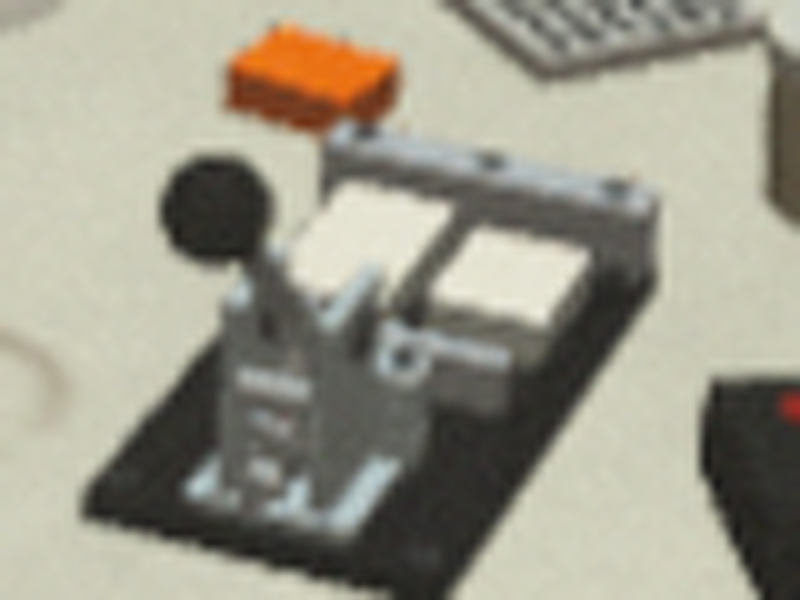

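Top crop: short coupon at about (277,172) lies on the jog-box side, the long one at (265,184), and the jaw bar at about (286,193). Packer A at (399,188) looks thicker than B at (398,257); the side view agrees, and I'll check it by measuring. The orange (218,171) and red (211,222), (269,250), (347,195) blocks are look-alikes, not needed.

```bash
cat > meas.py <<'E'
import pickle
from h import *
from scipy.optimize import least_squares
d=pickle.load(open("cams0.pkl","rb"));t,s=d["top"],d["side"]
def blob(c,u0,v0,w,h,thr,S=6):
    g=cv2.cvtColor(crop(c,u0,v0,w,h,S),cv2.COLOR_BGR2GRAY)
    m=(g>thr).astype(np.uint8) if thr>0 else (g<-thr).astype(np.uint8)
    cs,_=cv2.findContours(m,cv2.RETR_EXTERNAL,cv2.CHAIN_APPROX_NONE)
    k=max(cs,key=cv2.contourArea); M=cv2.moments(k)
    f=lambda p:(np.asarray(p,float)+.5)/S-.5+np.array([u0,v0])
    return f((M["m10"]/M["m00"],M["m01"]/M["m00"])),f(cv2.boxPoints(cv2.minAreaRect(k))),M["m00"]/S/S,f(k[:,0])
def otsu(c,u0,v0,w,h):
    g=cv2.cvtColor(c["frame"][v0:v0+h,u0:u0+w],cv2.COLOR_RGB2GRAY); return np.percentile(g,[2,25,50,75,98])
E
python3 - <<'E'
from meas import *
for n,a in dict(A=(t,391,178,18,18),B=(t,389,248,18,18),As=(s,350,283,22,26),Bs=(s,275,299,14,26),sh=(t,265,160,24,24),shs=(s,305,215,22,18)).items(): print(n,otsu(*a))
g=cv2.cvtColor(t["frame"],cv2.COLOR_RGB2GRAY)
print(g[180:196,390:410]);print(g[250:265,388:410])
gs=cv2.cvtColor(s["frame"],cv2.COLOR_RGB2GRAY); print(gs[284:296,350:372]); print(gs[299:312,274:290])
print(gs[216:232,305:328])
E
```

```text
A [ 45. 117. 127. 129. 131.]
B [ 56.92 118.   128.   129.   131.  ]
As [ 48.42  83.   166.5  200.   205.  ]
Bs [ 59.26  84.   181.   202.   206.  ]
sh [ 28.5  33.  126.  153.  154. ]
shs [ 40.   87.  111.5 203.  227. ]
[[130 129 129 129 128 128 128 128 128 127 127 128 128 129 129 129 129 130
  129 129]
 [130 129 128 128 128 128 128 127 128 127 127 128 127 122 123 124 130 129
  129 130]
 [130 130 129 128 128 128 128 128 128 127 126 123 123 117 120 124 130 129
  129 130]
 [130 130 129 128 128 128 128 129 126 125 129 118 117 117 119 120 122 129
  129 129]
 [129 130 129 128 128 128 120 108 129 119 121 115 116 116 118 118 122 129
  130 129]
 [129 129 129 128 119  98 112 114 121 117 117 115 115 118 118 118 119 123
  130 130]
 [130 130 127 118 115 109 115 117 117 116 116 115 115 118 119 117 119 123
  131 131]
 [130 124  98  72  87 116 117 117 117 117 115 115 115 117 118 119 118 122
  131 131]
 [109  77  57  45  61  99 118 118 118 117 116 116 115 118 119 110 101 129
  132 131]
 [112  45  44  45  46  76 118 117 117 117 116 115 118 112 102 126 123 131
  132 132]
 [119  73  45  45  44  61 101 1
[... 4717 characters left out ...]
 79  45  40  39  43]
 [ 83  61  78 127 149 167 172 186 209 226 226 227 227 226 222 178 106  93
   58  38  39  40  44]
 [ 61  53  75 104 106  96 107 123 149 167 170 183 203 224 214 124  98  73
   43  42  44  47  49]
 [104  63  92 102 101 104 105 111 107 106 103 115 142 164 160 102  74  49
   41  44  45  44  65]
 [168 151 159 156 126 110 112 105 106 103 107 107 106 106 100  83  53  42
   40  47  44  54 118]
 [133 142 157 179 172 161 160 151 139 132 116 105 109 106  94  58  49  47
   42  43  47  96 181]
 [ 77 124 150 134 133 141 157 174 171 169 159 106 103 104  76  49  47  40
   46  44  67 150 200]
 [ 96 135 161  92  86  94 105 123 132 137 133  81  86  76  55  42  40  46
   45  54 122 189 201]]
```

```bash
cat >> meas.py <<'E'
def rng(c,u0,v0,w,h,lo,hi,k,S=6):
    g=cv2.cvtColor(crop(c,u0,v0,w,h,S),cv2.COLOR_BGR2GRAY)
    m=cv2.morphologyEx(cv2.inRange(g,lo,hi),cv2.MORPH_OPEN,cv2.getStructuringElement(cv2.MORPH_ELLIPSE,(k,k)))
    cs,_=cv2.findContours(m,cv2.RETR_EXTERNAL,cv2.CHAIN_APPROX_NONE);kk=max(cs,key=cv2.contourArea);M=cv2.moments(kk)
    f=lambda p:(np.asarray(p,float)+.5)/S-.5+np.array([u0,v0])
    return f((M["m10"]/M["m00"],M["m01"]/M["m00"])),f(cv2.boxPoints(cv2.minAreaRect(kk)))
def rect(c,box,z):
    P=np.array([onz(c,*p,z) for p in box])[:,:2];e1,e2=P[1]-P[0],P[2]-P[1]
    L=(np.linalg.norm(e1),np.linalg.norm(e2));e=e1 if L[0]>L[1] else e2
    return np.round(P.mean(0),4),np.round(sorted(L),4),float(np.degrees(np.arctan2(e[1],e[0]))%180)
E
python3 - <<'E'
from meas import *
for n,a,b in(("A",(t,387,176,24,24),(s,346,280,30,26)),("B",(t,385,246,28,22),(s,270,295,22,20))):
    ct,bt=rng(*a,104,123,13);cs,bs=rng(*b,165,192,13)
    print(n,ct,cs,tri((t,s),(ct,cs)),rect(t,bt,.042))
sh=blob(t,262,156,28,28,105);lo=blob(t,246,164,34,38,105)
shs=blob(s,305,214,24,18,175); los=blob(s,293,210,22,17,175)
print("short",sh[0],rect(t,sh[1],.026),tri((t,s),(sh[0],shs[0])))
print("long",lo[0],rect(t,lo[1],.026),tri((t,s),(lo[0],los[0])))
f=lambda x,y:((np.array([x,y])+.5)/6-.5+[235,142])
g=lambda x,y:((np.array([x,y])+.5)/10-.5+[265,195])
T={(-80,48,10):f(348,504),(-80,-48,10):f(505,342),(96,47,34):f(55,222),(96,-47,34):f(210,54),(88,0,34):f(141,143),(80,-47,34):f(234,86),(80,47,34):f(82,235),(-116,0,119):f(515,471)}
S={(-80,48,10):g(85,490),(96,-47,34):g(658,195),(96,47,34):g(345,122),(-116,0,119):g(217,210),(88,0,34):g(490,160)}
print("knob",tri((t,s),(T[(-116,0,119)],S[(-116,0,119)])))
for sets in ((T,{}),({},S),(T,S)):
    def W(p,k): c,n=np.cos(p[2]),np.sin(p[2]);x,y,z=np.array(k)/1000;return np.array([p[0]+c*x-n*y,p[1]+n*x+c*y,z+(p[3] if len(p)>3 else 0)])
    fun=lambda p:np.concatenate([proj(c,W(p,k))-v for c,D in((t,sets[0]),(s,sets[1])) for k,v in D.items()])
    r=least_squares(fun,[.55,.04,.9],loss="soft_l1");print(r.x,np.degrees(r.x[2]));print(np.round(r.fun.reshape(-1,2),1).tolist())
    c,n=np.cos(r.x[2]),np.sin(r.x[2])
    for z in(sh,lo):
        q=onz(t,*z[0],.026)[:2]-r.x[:2];print("coupon in clamp",np.round(np.array([[c,n],[-n,c]])@q*1000,1))
E
```

```text
A [400.94947658 186.26979508] [361.78125733 288.94217981] (array([ 0.60126028, -0.26118067,  0.04127598]), [0.0007897749537462243, 0.0007897749537465465]) (array([ 0.6009, -0.2604]), array([0.0206, 0.0293]), 117.48139859700203)
B [400.39089243 255.87820124] [281.7525626  305.00635776] (array([ 0.43136693, -0.25880057,  0.04172477]), [0.0004885506456982904, 0.0004885506456983933]) (array([ 0.4306, -0.2579]), array([0.0155, 0.0299]), 80.23736960418286)
short [276.10094974 171.80030079] (array([0.6344, 0.0455]), array([0.0337, 0.0424]), 47.40376951590292) (array([0.6362203 , 0.04515507, 0.02345881]), [0.0014936334060740757, 0.0014936334060741852])
long [264.77162109 183.77844709] (array([0.6039, 0.0734]), array([0.0335, 0.0602]), 47.40602971119864) (array([0.60336444, 0.07346947, 0.02706944]), [0.00034890516301877756, 0.0003489051630187132])
knob (array([ 0.51099533, -0.05941539,  0.11764786]), [0.001133326236249685, 0.00113332623624974])
[0.58819045 0.02571769 0.82216881] 47.1068026964528
[[1.0, 1.1], [1.2, 0.6], [-1.0, -1.7], [-0.6, -0.7], [0.1, 0.2], [0.1, -1.6], [-0.9, 0.6], [0.1, 0.3]]
coupon in clamp [ 46.1 -20.3]
coupon in clamp [45.6 21. ]
[0.59021386 0.02225098 0.82196855] 47.09532882477874
[[-0.6, 0.3], [0.7, -0.8], [-0.3, -0.6], [0.1, 0.2], [0.2, 0.4]]
coupon in clamp [ 47.2 -16.4]
coupon in clamp [46.7 24.8]
[0.5892967  0.02486404 0.82303955] 47.15669269013831
[[1.4, 0.7], [1.6, 0.2], [-0.6, -2.1], [-0.2, -1.1], [0.5, -0.2], [0.4, -2.1], [-0.5, 0.2], [0.6, -0.2], [-1.3, -0.1], [-0.1, -1.2], [-1.0, -0.9], [-0.6, -0.3], [-0.6, -0.0]]
coupon in clamp [ 45.9 -18.9]
coupon in clamp [45.5 22.3]
```

Packer A (top 399,188) measures 20.6 mm against B's 15.5 mm (both masks about 3 mm wide, so 18 and 12). A is the thick one, and its measured height of 41 mm fits. Clamp origin is about (0.588, 0.026), yaw 47.3°, short lane y = -20.5, gap about 25 mm. Now I'll pick up A.

```bash
cat >> h.py <<'E'
O=np.array([.5882,.0257]);YAW=np.radians(47.3)
def q(phi):
    c,s_=np.cos(phi),np.sin(phi)
    x,y,z,w=R.from_matrix(np.array([[-s_,c,0],[c,s_,0],[0,0,-1]])).as_quat(); return [w,x,y,z]
def C(x,y,z,o=O): 
    c,s_=np.cos(YAW),np.sin(YAW); return [o[0]+(c*x-s_*y)/1e3,o[1]+(s_*x+c*y)/1e3,z/1e3]
E
python3 - <<'E'
from bench import manip
from h import *
a=np.radians(117.5);P=[.6010,-.2606]
for k in(0,-np.pi): print([np.round(j,2) if (j:=manip.solve_ik(p,q(f+k))) is not None else None for p,f in ((P+[.02],a),(C(12.5,-20.5,31),YAW+np.pi/2),(C(-116,0,100),YAW+np.pi/2),(C(-141,0,47),YAW+np.pi/2))])
def best(p,f):
    js=[(abs(j[5]),k) for k in(0,-np.pi) if (j:=manip.solve_ik(p,q(f+k))) is not None]; return f+min(js)[1]
f=best(P+[.02],a);print(np.degrees(f))
manip.move_ptp(P+[.10],q(f))
manip.movel(P+[.021],vel=.15)
manip.gripper_to(0.0,force=40)
print(manip.get_grip_width(),manip.get_grasp_force(),manip.get_position())
manip.movel(P+[.12],vel=.15)
print(manip.get_grip_width(),manip.get_time_s(),manip.get_force())
c=manip.camera("top");s=manip.camera("side")
im=np.zeros((400,800,3),np.uint8);X=P+[.13]
for i,k in enumerate((c,s)):
    u,v=proj(k,X).astype(int);im[:,i*400:i*400+400]=crop(k,max(u-33,0),max(v-33,0),66,66,400/66+.001)[:400,:400]
cv2.imwrite("pics/grasp.png",im)
E
```

```text
[array([-0.54,  0.56, -0.06,  0.95,  0.  , -1.02]), array([-0.1 ,  0.48, -0.17,  0.92,  0.  , -0.93]), array([-0.28,  0.27, -0.31,  0.99,  0.  , -1.11]), array([-0.33,  0.3 , -0.42,  0.85,  0.  , -1.15])]
[array([-0.54,  0.56, -0.06,  0.95,  0.  ,  2.12]), array([-0.1 ,  0.48, -0.17,  0.92,  0.  ,  2.21]), array([-0.28,  0.27, -0.31,  0.99,  0.  ,  2.04]), array([-0.33,  0.3 , -0.42,  0.85,  0.  ,  1.99])]
117.5
0.3382948651724425 40.496830344200134 [ 0.60129235 -0.26073617  0.02171827]
0.3418027555594207 5.375 [-1.02476185  0.64888796 -1.70640039]
```

View pics/grasp.png

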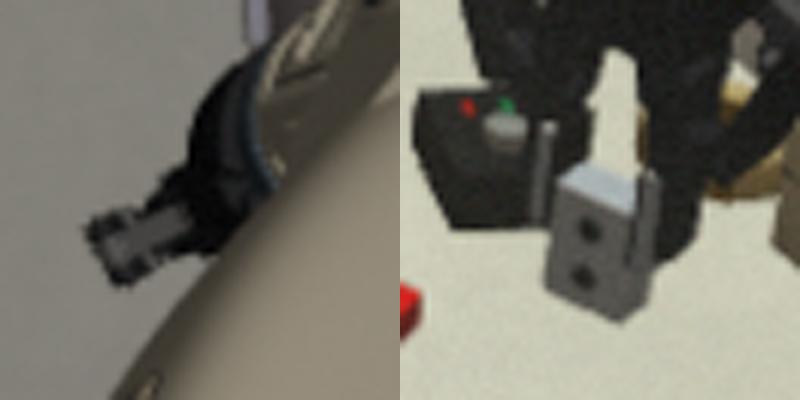

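Packer is held square between the fingers, broad face with holes towards the side camera (its bottom corner near the middle of the right half of the crop). Next is a hover over the gap.

```bash
python3 - <<'E'
from bench import manip
from h import *
import pickle
f=YAW+np.pi/2
manip.move_ptp(C(12.5,-20.5,125),q(f))
manip.movel(C(12.5,-20.5,60),vel=.2)
print(manip.get_time_s(),manip.get_position(),C(12.5,-20.5,60))
manip.hold(.2)
s=manip.camera("side");t=manip.camera("top");pickle.dump((t,s),open("hov.pkl","wb"))
im=crop(s,265,185,80,60,10)
tcp=manip.get_position()
M=np.array([[np.cos(YAW),-np.sin(YAW)],[np.sin(YAW),np.cos(YAW)]])
for x,y in((-9,-15),(-9,15),(9,-15)):
    for z in(-.0215,.0205):
        X=np.r_[tcp[:2]+M@[x/1e3,y/1e3],tcp[2]+z]; p=(proj(s,X)-[265,185]+.5)*10; print(x,y,z,p.round());cv2.drawMarker(im,tuple(int(v) for v in p),(0,0,255),0,8)
for k in((0,-20.5,25),(0,20.5,25),(25,-20.5,26),(80,-47,34),(80,47,34),(-80,48,10),(-80,-48,10),(96,-47,34)):
    p=(proj(s,C(*k))-[265,185]+.5)*10;cv2.drawMarker(im,tuple(int(v) for v in p),(0,255,0),0,8)
cv2.imwrite("pics/hov.png",im)
E
```

```text
7.0417 [0.6119764  0.01983666 0.06018146] [np.float64(0.611742745073925), np.float64(0.02098415920707905), 0.06]
-9 -15 -0.0215 [506. 408.]
-9 -15 0.0205 [517. 262.]
-9 15 -0.0215 [395. 382.]
-9 15 0.0205 [405. 238.]
9 -15 -0.0215 [528. 377.]
9 -15 0.0205 [540. 232.]
```

View pics/hov.png

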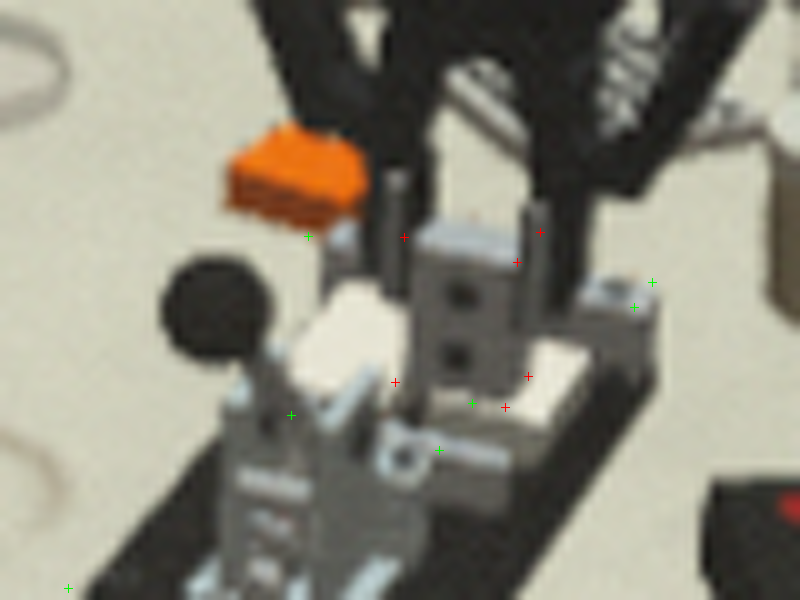

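```bash
python3 - <<'E'
from meas import *
t1,s1=pickle.load(open("hov.pkl","rb"))
g=cv2.cvtColor(s1["frame"],cv2.COLOR_RGB2GRAY)
print("cols",list(range(302,322)))
for r in range(205,229): print(r,g[r,302:322])
sh=blob(t,262,156,28,28,105)[0];shs=blob(s,305,214,24,18,175)[0];X=onz(t,*sh,.026)
print("short side obs-pred",shs-proj(s,X))
lo=blob(t,246,164,34,38,105)[0]
kt=blob(t,311,212,18,16,-60);ks=blob(s,279,209,15,15,-75)
K=C(-116,0,119);print("knob",kt[0]-proj(t,K),kt[2],ks[0]-proj(s,K),ks[2],K)
E
```

```text
cols [302, 303, 304, 305, 306, 307, 308, 309, 310, 311, 312, 313, 314, 315, 316, 317, 318, 319, 320, 321]
205 [ 42  56  76  51  41  42 115 203 201 202 203 202 200 202 191 135 100  78
  38  35]
206 [ 45  58  74  50  36  49 120 193 195 193 185 203 201 204 182  79  98  84
  39  38]
207 [ 44  67  76  51  48 100 162 185 187 184 180 191 193 195 177  72  80  74
  45  34]
208 [ 48  68  73  51  96 165 181 182 180 180 180 179 179 184 170  75  79  73
  44  38]
209 [ 48  69  73  54  95 147 158 176 178 182 184 181 179 181 160  65  77  71
  38  40]
210 [ 48  69  76  49  77  97 110 126 130 135 152 160 178 187 163  60  78  72
  37  40]
211 [ 47  71  73  53  74  86  89  87  85  89 103 113 129 136 123  63  81  71
  44  36]
212 [67 72 72 54 86 90 86 85 77 81 90 87 87 79 71 61 83 65 41 36]
213 [144  79  72  55  87  86  86  72  56  60  75  87  89  87  67  67  77  59
  39  36]
214 [196  98  72  53  88  89  85  68  44  41  56  82  88  87  69  70  78  60
  37  39]
215 [220 189 143 103  91  86  86  78  54  51  58  82  86  81  64  69  76  57
  40  47]
216 [227 225 205 159  90  89  90  83  81  77  83  87  87  
[... 570 characters left out ...]
4  85  86 104  87  84  87  85  86  86  91 102 161 221 226
 229 213]
224 [119 177 131 100  80  81 139 154 161 156 110 106  87  95 140 213 228 227
 222 162]
225 [105 143  95  82  61  76 126 142 144 144 136 160 154 172 208 227 227 223
 179 104]
226 [ 75  99  94  59  48  78 108 105 101 107 122 142 143 157 181 206 225 213
 125  94]
227 [ 83 143 157 105  63  94 100  99 105 105 107 103 105 105 115 142 165 162
  99  72]
228 [ 87 155 183 169 150 158 160 129 111 112 106 106 106 106 104 109 103 104
  83  49]
short side obs-pred [1.19858952 0.77897789]
knob [-0.80704052 -0.49305616] 99.875 [1.07114372 0.6613751 ] 83.31944444444444 [np.float64(0.5095334782953037), np.float64(-0.05955009303739535), 0.119]
```

```bash
python3 - <<'E'
from meas import *
t1,s1=pickle.load(open("hov.pkl","rb"))
im=crop(t1,245,150,80,60,10)
tcp=np.array([0.6119764,0.01983666,0.06018])
M=np.array([[np.cos(YAW),-np.sin(YAW)],[np.sin(YAW),np.cos(YAW)]])
for x,y in((-9,-15),(-9,15),(9,-15),(9,15)):
    p=(proj(t1,np.r_[tcp[:2]+M@[x/1e3,y/1e3],.0807])-[245,150]+.5)*10;print(p);cv2.drawMarker(im,tuple(int(v) for v in p),(0,0,255),0,8)
cv2.imwrite("pics/hovt.png",im)
E
```

```text
[490.16376645 261.88026209]
[403.23040283 352.57411813]
[435.32916929 210.32164239]
[348.42640557 300.85231286]
```

View pics/hovt.png

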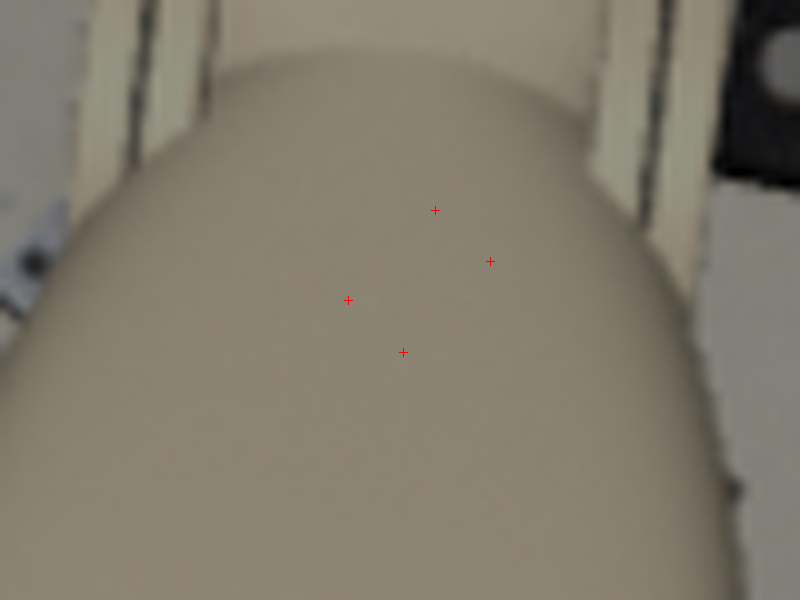

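In the side view the packer hangs over the gap (left edge u=305.1, right edge 318.0). The two cameras differ by about 2 mm on where the clamp is. I'll shift by -1 mm in x and y as a compromise and lower with a force stop.

```bash
python3 - <<'E'
from bench import manip
from h import *
manip.movel(C(11.5,-21.5,60),vel=.05); p0=np.array(manip.get_position())
hit=manip.movel(C(11.5,-21.5,31),vel=.03,f_stop=4)
manip.hold(.1)
p=np.array(manip.get_position());f=np.array(manip.get_force())
M=np.array([[np.cos(YAW),np.sin(YAW)],[-np.sin(YAW),np.cos(YAW)]])
print(hit,manip.get_time_s(),p,p0,"clamp xy",M@(p[:2]-O)*1e3,"F clamp",M@f[:2],f[2],manip.get_moment(),manip.get_grip_width())
s=manip.camera("side");cv2.imwrite("pics/low.png",crop(s,265,185,80,60,10))
E
```

```text
True 8.575 [0.61155173 0.01957271 0.03168699] [0.61188138 0.01953361 0.06024725] clamp xy [ 11.33316878 -21.31680518] F clamp [-1.12754797  0.08365537] 5.24598191051266 [-0.05310805  0.10742845 -0.04040626] 0.33998490943876575
```

View pics/low.png

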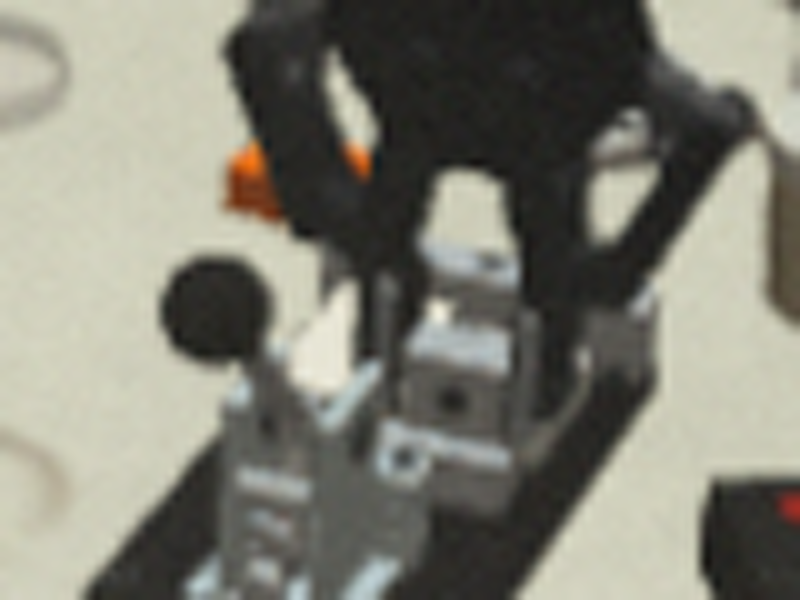

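The packer stands on the lane floor in front of the short coupon (TCP z = 31.7 mm, as predicted for floor contact). In the picture its top is at about (460,345) in the crop, behind the jaw. I'll release it and look.

```bash
python3 - <<'E'
from bench import manip
from h import *
manip.gripper_to(.6)
p=manip.get_position()
manip.movel([p[0],p[1],.18],vel=.2)
manip.move_ptp(C(-115,-.5,190),q(YAW+np.pi/2))
s=manip.camera("side");t=manip.camera("top");print(manip.get_time_s(),manip.get_force())
im=np.hstack([crop(s,275,190,65,70,6),crop(t,245,150,65,70,6)])
cv2.imwrite("pics/rel.png",im)
E
```

```text
10.5417 [-0.5347683   0.10966136 -0.13098376]
```

View pics/rel.png

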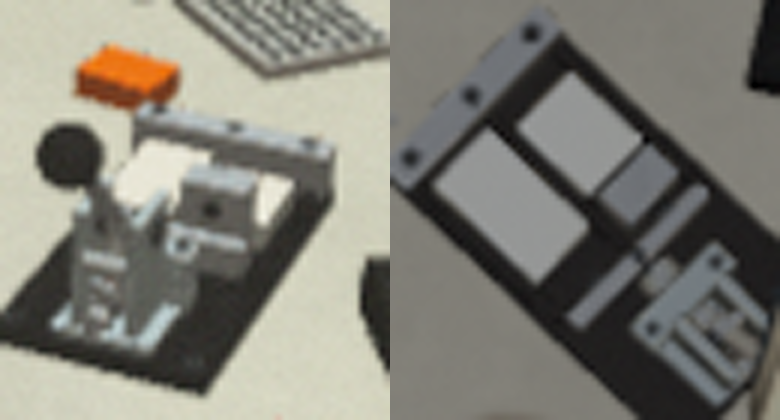

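The packer stands free and upright between jaw and short coupon, square to the lane (top crop at about (638,185)). Now I'll grip the knob and swing the lever down.

```bash
python3 - <<'E'
from bench import manip
from h import *
print(manip.movel(C(-115,-.5,98),vel=.15,f_stop=8),manip.get_position())
manip.gripper_to(0.0,force=35)
print(manip.get_grip_width(),manip.get_force())
p0=np.array(manip.get_position());b=np.radians(135);u=np.array([np.cos(YAW),np.sin(YAW)])
def goto(a,**k):
    dx=85e-3*(np.cos(b+a)-np.cos(b));dz=85e-3*(np.sin(b+a)-np.sin(b))
    return manip.movel([*(p0[:2]+u*dx),p0[2]+dz],vel=.05,**k)
for a in(.15,.3,.45,.58,.66,.69):
    goto(a);f=np.array(manip.get_force());print(a,f.round(1),u@f[:2],(np.array(manip.get_position())-p0).round(4),round(manip.get_grip_width(),3))
for a in(.71,.73,.75,.77):
    h=goto(a,f_stop=15);f=np.array(manip.get_force());print(a,h,f.round(1),(np.array(manip.get_position())-p0).round(4))
    if h or f[2]>22: break
manip.hold(.3)
print(manip.get_force(),manip.get_grip_width(),manip.get_time_s(),(np.array(manip.get_position())-p0).round(4))
s=manip.camera("side");t=manip.camera("top")
im=np.hstack([crop(s,275,190,65,70,6),crop(t,245,150,65,70,6)]);cv2.imwrite("pics/down.png",im)
np.save("p0.npy",p0)
E
```

```text
False [ 0.51113046 -0.05904071  0.09841265]
0.27959235855800646 [ 0.83461527 -3.30251507  2.93280928]
0.15 [0.8 0.1 3.8] 0.6427735210842491 [-0.0056 -0.0061 -0.0096] 0.279
0.3 [1.  0.8 3. ] 1.2490765770908028 [-0.0101 -0.011  -0.0204] 0.281
0.45 [0.9 0.5 2.9] 0.9768925295680247 [-0.0137 -0.0148 -0.0321] 0.281
0.58 [0.7 0.4 3.3] 0.779235519389351 [-0.0157 -0.017  -0.0427] 0.283
0.66 [0.2 0.9 6.7] 0.7998199775332291 [-0.0164 -0.0177 -0.0492] 0.28
0.69 [-1.1  0.5  9. ] -0.40071933337825216 [-0.0165 -0.0179 -0.0514] 0.285
0.71 False [-0.9  1.3  9.5] [-0.0167 -0.0181 -0.053 ]
0.73 False [-2.4  0.7 11. ] [-0.0168 -0.0182 -0.0547]
0.75 False [-2.2  2.3 11.6] [-0.0167 -0.0182 -0.0563]
0.77 False [-3.7  2.3 18. ] [-0.0167 -0.0182 -0.0574]
[-3.75345318  1.7344085  17.04166934] 0.28119493190674577 15.0833 [-0.0167 -0.0182 -0.0574]
```

View pics/down.png

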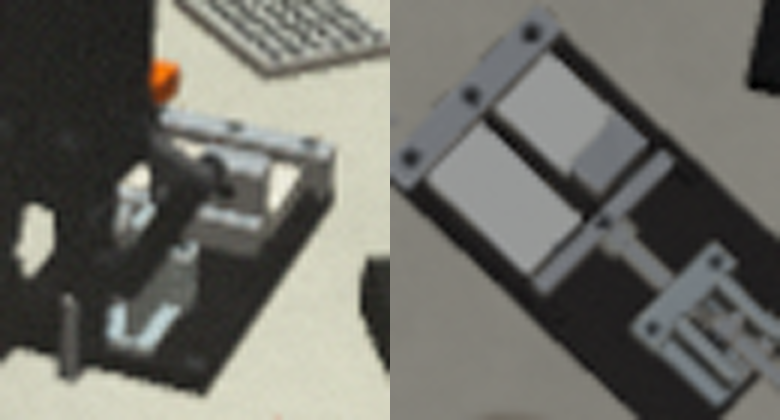

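The lever is down and the stop was felt (11.6 N, then 18 N); the jaw bears on both lanes in the top crop. I'll press slightly harder and measure whether the coupons are flush.

```bash
python3 - <<'E'
from bench import manip
from meas import *
p=np.array(manip.get_position())
F0=np.array(manip.get_force())[2]
for i in range(3):
    c=np.array(p)-[0,0,.001*(i+1)]; manip.movel(c,vel=.02,f_stop=12); f=np.array(manip.get_force()); print(f.round(1),np.array(manip.get_position())-p)
    if f[2]>22: break
manip.hold(.3);print(manip.get_force(),manip.get_grip_width(),manip.get_time_s(),manip.get_grasp_force())
t2=manip.camera("top")
M=np.array([[np.cos(YAW),np.sin(YAW)],[-np.sin(YAW),np.cos(YAW)]])
g=lambda X:(M@(X[:2]-O)*1e3)
def prof(y,z,c):   # grey along lane at height z
    im=cv2.cvtColor(c["frame"],cv2.COLOR_RGB2GRAY).astype(np.float32);xs=np.arange(10,92,.25)
    pts=np.array([proj(c,C(x,y,z)) for x in xs],np.float32)
    return xs,cv2.remap(im,pts[None,:,0],pts[None,:,1],cv2.INTER_LINEAR)[0]
for nm,c in(("before",t),("now",t2)):
  for y in(-26,-20.5,-14,14,20.5,26):
    xs,v=prof(y,26,c); k=xs>55; i=[j for j in range(len(xs)-1) if k[j] and v[j]>90>=v[j+1]]
    j2=[j for j in range(len(xs)-1) if k[j] and v[j]<90<=v[j+1]]
    lo=[j for j in range(len(xs)-1) if xs[j]<50 and v[j]<135<=v[j+1]]
    print(nm,y,"far",xs[i][:2],"stop",xs[j2][-1:],"near",xs[lo][-1:],"min",v[(xs>72)&(xs<84)].min())
E
```

```text
[-4.3  1.2 15.6] [-2.25756339e-05  1.43028960e-05  1.86201775e-04]
[-5.9  1.  20.8] [ 1.93269662e-05 -2.85055012e-05 -3.30073243e-04]
[-8.1  1.4 29.7] [ 5.54469243e-05 -7.27471749e-05 -8.03048415e-04]
[-8.72025421  2.65575138 28.59123733] 0.280381329030244 16.2333 38.0717933177948
before -26 far [67.25] stop [81.75] near [26.5] min 32.46875
before -20.5 far [67.5] stop [81.75] near [26.25] min 31.03125
before -14 far [67.25] stop [81.75] near [26.] min 31.625
before 14 far [76.] stop [81.25] near [17.5] min 46.69922
before 20.5 far [76.] stop [81.25] near [17.25] min 51.375
before 26 far [76.] stop [81.5] near [16.75] min 48.003906
now -26 far [] stop [] near [40.5] min 98.65234
now -20.5 far [] stop [] near [40.5] min 92.25781
now -14 far [80.75] stop [81.75] near [40.75] min 87.36914
now 14 far [] stop [] near [21.75] min 105.35156
now 20.5 far [] stop [] near [22.5] min 103.40625
now 26 far [] stop [] near [21.75] min 105.71875
```

Both far edges now meet the stop at about x = 81, and the dark gaps there are gone. The lever is rigid on its stop (about 9 N for 0.5 mm). I'm handing the job in while holding it down.

```bash
python3 -c "
from bench import manip
print(manip.get_time_s(),manip.get_force());print(manip.job_done())"
```

```text
16.2833 [-8.12692198  1.542982   28.32814134]
the job is handed in; nothing more can be done
None
```

The job is handed in at 16.3 s: the thick packer stands in the short lane, the lever is held down on its stop with about 28 N, and the top camera shows both coupons flush against the end stop to within about 1 mm.

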